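# Comb loose steel bars into tight rows against a set pad

## Robot

A 6-joint arm with a two-finger parallel gripper is mounted at the origin on a cart in front of the work surface, level with it; the furniture and walls round the work are solid. World frame = base frame: x ahead of the robot, y to its left, z up, the work surface at z = 0. Lengths are in m, angles in rad, forces in N, time in s.
With the tool pointing down it reaches from about 0.35 to 0.875 m from the base axis. Payload 4.2 kg.
Tool frame: the origin (TCP) lies midway between the tips of the shut fingers; the grasp point (between the pads) lies 19 mm behind it (manip.grip_point_offset is the distance from the TCP to the grasp point, in m); z points along the fingers, y is the line along which they close (so a half turn about z gives the same grasp; the last joint's range is limited). The gripper opens to 87 mm and grips with 3 to 60 N. Pads are 19 mm wide; open, the fingers measure 117 mm over their backs; the gripper's body (75 mm by 190 mm) begins 51 mm behind the grasp point.
Start: joints at [1.416, 0.385, 0.008, 0, -1.194, -0.259], TCP at [0.251, 0.572, 0.223] pointing down, gripper open.
Joint ranges: [-3.14, 3.14], [-1.21, 2.06], [-1.07, 1.41], [-3.16, 2.05], [-2.99, -0.16], [-3.1, 3.1]. Speed limits (rad/s): [2.79, 2.79, 3.14, 3.14, 3.14, 3.14].

## Interface

Orientations are given as a 3x3 rotation matrix whose columns are the frame's x, y, z axes.
In Python, from cell import manip, viewer, workorder gives the robot as it stands.
- The arm moves only by the tool carry_out, never from a script. Its argument "motion" is a list of rows, each a list of 7 numbers: the opening, from 0 (shut) to 1 (fully open), then the shift along the tool's x, y, z in cm, then the turn, a rotation vector about the tool's x, y, z in degrees. A call has 1 to 20 rows; each row is the pose to reach, as a shift and turn from the pose commanded when the call began, along the tool's axes at that moment; what a row does not reach only later rows make up. A row lasts 1/12 s, in which the tool goes at most 41.7 mm and 7.16 degrees, less where a joint would pass 70% of its speed; a pose out of reach is approached as far as the arm can. A call with a gripper value outside its range is refused whole. The fingers move at their own pace and stop on an object; "newtons" is the grip in N (left out, the last holds). Time passes only in rows, so rows that repeat a pose let the fingers close. It gives the time, the measured TCP pose, the force, the opening and the grip force at its end, in the units of the state.
- manip.get_state(): the state, without advancing time (a new reading comes with each control period).
- viewer.get_image(name): name is "side" or "top"; returns a dict with "image" (420x560x3 uint8, red, green, blue), "K" (3x3 intrinsics, pixels), "k1" (the pictures are not rectified: a ray, as slopes to the right and down, at radius r is drawn at 1 + k1 r^2 times it, then the intrinsics apply), "xyz" and "orientation" of the camera in the world. Camera axes: x right, y down, z forward; pixel columns grow to the right and rows downward; lengths in m; the calibration is good to about 2 mm. A picture is of the moment at which its call begins. There is no depth.
- workorder.close_job(): hands the job in; it is judged then, once.
The state is a dict: "time": time; "joint_positions": joint angles; "qvel": joint speeds; "effort": joint torques, N m; "tcp_pos": TCP position; "ee_rot": TCP orientation; "wrist_force": force on the tool from outside, world axes, zero at the start; "torque": the same for the moment, N m; "width": opening from 0.0 (shut) to 1.0 (fully open); "grip_force": force on a finger pad.
Only numpy, scipy, OpenCV 4.12 (cv2) and the standard library are available. Lean on these libraries where they do the work, as an engineer would, in place of code of your own. Each camera call takes 0.05 s, during which the arm holds its last target. There are 200 camera calls.

## Task

Pick up the small hand rake and comb the four loose steel bars along the tray until they lie in parallel rows, side by side, up against the pad at the tray's end, and hold them squeezed there with about 10 N of push for half a second, never more than 25 N on the pad. Touch the bars only with the rake, then stand the rake on its tines on the bench top beside the tray and let go, leaving the rows tight and the other things on the bench where they are.

Things in the scene. Friction and masses are not known exactly. Their poses are not given: they have to be found in the camera images.
- rake_grip (a point): Mid-grip of the hand rake (180 g), which stands on its tines: aluminium head 34 (x) x 92 (y) x 12 mm, two rows of five 6 mm tines reaching 20 mm below it, wooden grip plate 16 (x) x 50 (y) mm rising 49 mm above it. This point is 58 mm above the tine ends, 26 above the head. x: across the thin grip (combing direction, front and back alike); front tines' faces at x = 16 mm, back ones -16; z up.
- tray: Fixed dark wooden sorting tray, 285 x 150 mm. Origin: centre of its underside, on the bench top; x along its length to the end with the pad (combing direction), y left, z up. The floor under the bars is 10 mm above the origin; aluminium rails along the long sides (y = +-63 to +-75 mm) stand 12 mm above the floor; the near end (-x) is open.
- stop: Grey bracket, 10 x 122 x 35 mm, fixed across the tray floor 135 mm along its x. Origin: centre of its underside, axes as the tray's. On a screw it carries an upright sprung aluminium pad, 116 mm wide, 4 to 24 mm above the floor, parallel to it, giving 1 mm per 4 N for 7 mm; the pad's face is 20 to 50 mm in front (-x) of this origin, different every time and not measured: feel for it.
- bar1: Square steel bar, 10 x 90 x 10 mm, loose, lying roughly across the tray, about 60 to 110 g; number 1 of four from the open end (bar1) towards the pad (bar4). Origin: centre of its underside; y along its length, z up.
- bar2: Square steel bar, 10 x 90 x 10 mm, loose, lying roughly across the tray, about 60 to 110 g; number 2 of four from the open end (bar1) towards the pad (bar4). Origin: centre of its underside; y along its length, z up.
- bar3: Square steel bar, 10 x 90 x 10 mm, loose, lying roughly across the tray, about 60 to 110 g; number 3 of four from the open end (bar1) towards the pad (bar4). Origin: centre of its underside; y along its length, z up.
- bar4: Square steel bar, 10 x 90 x 10 mm, loose, lying roughly across the tray, about 60 to 110 g; number 4 of four from the open end (bar1) towards the pad (bar4). Origin: centre of its underside; y along its length, z up.
- bearing_cup: Bystander: steel bearing cup, 44 mm wide, 12 mm high, lying between rake and tray. Origin at its underside.
- tape_roll: Bystander: black roll of tape, 73 mm, 19 mm high, left of the vice.
- jar_bolts: Bystander: green jar with a white lid, 66 mm wide, 90 mm high, in front of the tray.
- oil_bottle: Bystander: black bottle, 46 mm wide, 155 mm high, left of the vice.
- hub_front: Bystander: grey wheel hub lying on its side, 100 mm long, 43 mm thick, right of the big fixed bench vice in front of the robot (x 0.15 to 0.58, y -0.05 to 0.19 m, up to 0.25 m high; keep the arm clear of it).

How it is judged:
On the way, in this order (a step that is already met when the one before it is completed fails the run):
1. the rake is lifted clear of the bench (height (world z) of rake_grip above 0.09 m), for 0.2 s.
2. the four bars lie parallel to the pad, side by side in order, flat on the tray, squeezed between rake and pad: more than 6 N from the rake through every bar to the pad (angle between the y axis of each of bar1, bar2, bar3, bar4 and the y axis of stop, either way round below 0.07 rad and x of bar1 in the frame of bar2 between -0.0135 and -0.008 m and x of bar2 in the frame of bar3 between -0.0135 and -0.008 m and x of bar3 in the frame of bar4 between -0.0135 and -0.008 m and z of bar1 in the frame of tray between 0.006 and 0.014 m and z of bar2 in the frame of tray between 0.006 and 0.014 m and z of bar3 in the frame of tray between 0.006 and 0.014 m and z of bar4 in the frame of tray between 0.006 and 0.014 m and contact force between rake and bar1 above 6 N and contact force between bar1 and bar2 above 6 N and contact force between bar2 and bar3 above 6 N and contact force between bar3 and bar4 above 6 N and contact force between bar4 and stop above 6 N), for 0.3 s.
At the end, for the whole second after the job is handed in: The four bars lie flat on the tray, at rest, within 0.07 rad of parallel to the pad, in order, under 3.5 mm between neighbours, bar4 at the pad (within 62 mm of the bracket's origin); the rake stands upright (within 0.08 rad) on its tines on the bench top, off the tray, at rest and released (angle between the y axis of each of bar1, bar2, bar3, bar4 and the y axis of stop, either way round below 0.07 rad and x of bar1 in the frame of bar2 between -0.0135 and -0.008 m and x of bar2 in the frame of bar3 between -0.0135 and -0.008 m and x of bar3 in the frame of bar4 between -0.0135 and -0.008 m and z of bar1 in the frame of tray between 0.006 and 0.014 m and z of bar2 in the frame of tray between 0.006 and 0.014 m and z of bar3 in the frame of tray between 0.006 and 0.014 m and z of bar4 in the frame of tray between 0.006 and 0.014 m and x of bar4 in the frame of stop above -0.062 m and height (world z) of rake_grip between 0.053 and 0.063 m and angle between rake_grip's own z axis and vertical below 0.08 rad and linear speed of rake below 0.02 m/s and linear speed of each of bar1, bar2, bar3, bar4 below 0.01 m/s); the robot touches nothing.
It fails at once if a bar pushed against the pad with more than 25 N (contact force between bar4 and stop above 25 N).
It fails at once if a bar touched by the gripper's fingers (contact force between the fingers and bar1 above 0.5 N or contact force between the fingers and bar2 above 0.5 N or contact force between the fingers and bar3 above 0.5 N or contact force between the fingers and bar4 above 0.5 N).
It fails at once if a bystander moved more than 30 mm (distance of any of bearing_cup, tape_roll, jar_bolts, oil_bottle, hub_front from where it was at the start of the episode above 0.03 m).
It also fails if it takes over 69 s, if anything falls off the work surface, if the arm or the gripper's body presses on something with over 40 N, if the wrist force passes 120 N, or if a joint passes its speed limit or range.

## Working session

There is one attempt and no reset: what is moved stays moved. The work goes in short steps, Python scripts to look and compute and a tool call to move; the robot and the scene stay as the last step left them, time stands still between calls to the robot, and variables do not carry over. Pictures are saved under pics/ and viewed, at most 10 in all, crops included, and the job is handed in when it is done.

Besides the shell and the picture viewer there is one more tool, called after "Emit:" as a command line: name --pt "numbers of a row" for each row, then --argument value for the rest. carry_out: Moves the arm, as the interface text tells. Its arguments: {"type":"object","properties":{"motion":{"type":"array"},"newtons":{"type":"number"}},"required":["motion"]}

```bash
mkdir -p pics; ls; python3 - <<'E'
from cell import manip, viewer, workorder
import cv2,numpy as np
s=manip.get_state();print({k:np.round(v,3).tolist() for k,v in s.items()}, manip.grip_point_offset)
for n in("top","side"):
    d=viewer.get_image(n);cv2.imwrite(f"pics/{n}0.png",d["image"][:,:,::-1]);print(n,d["K"],d["k1"],d["xyz"],d["orientation"])
E
```

```text
pics
{'time': 0.0, 'joint_positions': [1.416, 0.386, 0.007, -0.001, -1.194, -0.259], 'qvel': [-0.001, 0.001, -0.001, 0.001, -0.001, -0.002], 'effort': [-0.001, -39.067, 18.74, 4.22, 0.011, -0.0], 'tcp_pos': [0.251, 0.572, 0.221], 'ee_rot': [[0.916, -0.402, -0.001], [-0.402, -0.916, -0.002], [0.0, 0.002, -1.0]], 'wrist_force': [0.594, -0.275, -0.382], 'torque': [-0.009, 0.013, -0.032], 'grip_force': 0.0, 'width': 1.005} 0.0187
top [[490.2735033    0.         278.69042063]
 [  0.         490.2735033  204.33796667]
 [  0.           0.           1.        ]] -0.12927041005723394 [ 0.38144216 -0.0202451   1.14239177] [[-0.02305294 -0.99033679  0.13675377]
 [-0.99973309  0.0226279  -0.00466198]
 [ 0.00152248 -0.13682474 -0.9905941 ]]
side [[497.79657443   0.         275.38895701]
 [  0.         497.79657443 210.79980847]
 [  0.           0.           1.        ]] -0.06468339520953732 [0.43618244 0.99629674 0.6112913 ] [[-0.99758551 -0.02933995  0.06294691]
 [-0.06931419  0.47705227 -0.87613736]
 [-0.00432314 -0.87838505 -0.4779341 ]]
```

View pics/top0.png

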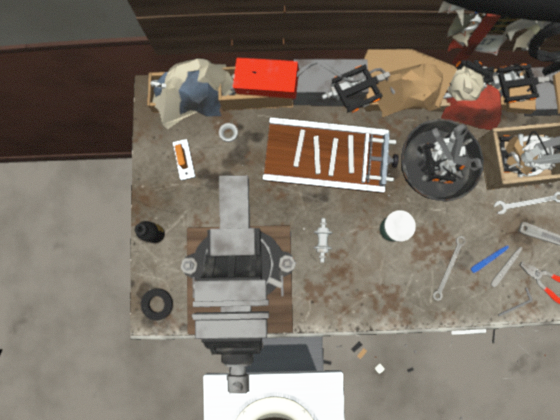

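View pics/side0.png

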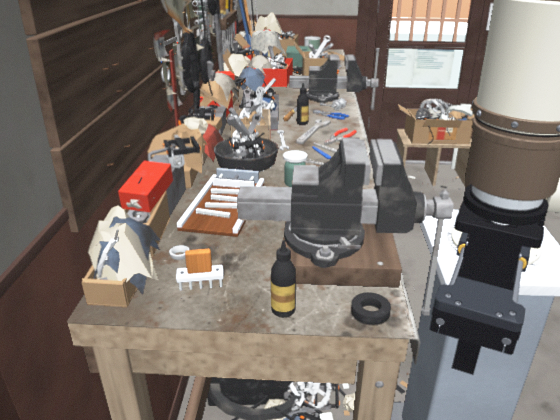

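The top view shows the rake at about (183,159), the cup at (228,131) and the tray from x=265 to 390 with the pad at the right end (about 375,155). The four bars are at columns 299, 317, 334 and 351. Next I'll segment and cast rays.

```bash
cat > h.py <<'E'
from cell import manip, viewer, workorder
import cv2,numpy as np
def cast(d,px,z):
    px=np.asarray(px,np.float64).reshape(-1,1,2)
    n=cv2.undistortPoints(px,d["K"],np.array([d["k1"],0,0,0.]))[:,0]
    r=np.c_[n,np.ones(len(n))]@np.asarray(d["orientation"]).T
    c=np.asarray(d["xyz"]); return c+r*((z-c[2])/r[:,2])[:,None]
def blobs(m,amin):
    cs,_=cv2.findContours(m.astype(np.uint8),cv2.RETR_EXTERNAL,cv2.CHAIN_APPROX_NONE)
    return [c for c in cs if cv2.contourArea(c)>=amin]
def rect(d,c,z):
    p=(cast(d,c,z)[:,:2]*1000).astype(np.float32)
    (x,y),(w,h),a=cv2.minAreaRect(p)
    if w<h: w,h,a=h,w,a+90
    return np.round([x,y,w,h,(a+90)%180-90],1)   # mm, long, short, angle of long axis from world x
E
python3 - <<'E'
from h import *
d=viewer.get_image("top");im=d["image"];h=cv2.cvtColor(im,cv2.COLOR_RGB2HSV)
def go(name,m,box,z,a):
    x0,y0,x1,y1=box;k=np.zeros(m.shape,bool);k[y0:y1,x0:x1]=1
    for c in blobs(m&k,a):
        print(name,cv2.boundingRect(c),rect(d,c,z))
wh=(h[...,1]<60)&(h[...,2]>150)
go("rakehead",wh,(165,130,205,190),.032,5)
go("grip",(h[...,1]>150)&(h[...,2]>120),(165,130,205,190),.081,5)
go("tray",wh,(255,110,400,200),.020,20)
go("trayhi",(h[...,1]<60)&(h[...,2]>190),(255,110,400,200),.020,20)
go("cup",wh,(212,115,245,150),.012,20)
c=cv2.resize(im[110:200,165:400],None,fx=3.4,fy=3.4,interpolation=cv2.INTER_CUBIC);cv2.imwrite("pics/c1.png",c[:,:,::-1])
E
```

```text
rakehead (172, 139, 23, 41) [646.9 194.4  95.8  38.1  12.3]
grip (176, 145, 9, 21) [644.2 192.3  47.   13.   14.2]
tray (262, 174, 123, 19) [ 585.3 -130.4  286.9   15.5   82.7]
tray (372, 138, 12, 5) [ 685.3 -263.5   26.4    9.8   86.8]
tray (328, 138, 11, 38) [ 647.3 -155.6   91.4   12.6  -10.2]
tray (348, 135, 6, 38) [ 653.7 -197.4   89.8   11.9   -2.7]
tray (313, 135, 8, 39) [ 653.9 -117.2   91.8   13.     0.7]
tray (294, 129, 11, 38) [670.7 -76.   91.8  12.5 -12.7]
tray (269, 117, 127, 67) [ 663.3 -150.7  305.6  132.9   82.5]
trayhi (263, 174, 122, 18) [ 585.5 -131.5  284.8   13.5   82.7]
trayhi (372, 138, 12, 4) [ 685.9 -263.5   26.3    6.9   79.4]
trayhi (329, 138, 9, 37) [ 648.1 -155.6   88.2    9.6   -9.8]
trayhi (314, 136, 6, 37) [ 654.  -117.3   87.1    9.6    0.7]
trayhi (349, 135, 5, 38) [ 653.6 -198.6   89.6    9.5   -2.6]
trayhi (294, 130, 11, 36) [670.5 -75.7  87.5   9.3 -12.7]
trayhi (269, 118, 127, 65) [ 662.4 -150.4  303.   131.2   82.8]
cup (219, 123, 19, 18) [715.8  91.4  43.3  42.1  88.5]
```

View pics/c1.png

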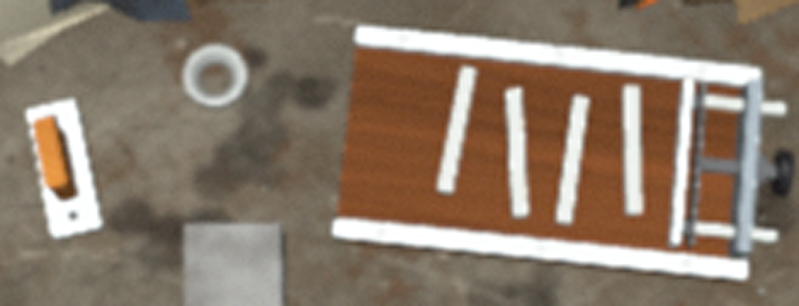

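The crop shows the rake at the left with its orange grip, four whitish bars and the pad face at crop column 680 or so. In world coordinates the rake is near (0.645, 0.193) with its long axis at +12.5°. The tray centre is about (0.654, -0.140), with its x axis at -97.3°. I'll move above the rake.

Emit:
carry_out --pt "1 3 1.1 0 0 0 -3" --pt "1 6.5 2.4 0 0 0 -7" --pt "1 10 3.7 0 0 0 -11" --pt "1 13.6 5 0 0 0 -16" --pt "1 17.2 6.3 0 0 0 -20" --pt "1 20.8 7.6 0 0 0 -24" --pt "1 24.4 9 0 0 0 -28" --pt "1 28 10.3 0 0 0 -32" --pt "1 31.6 11.6 0 0 0 -36" --pt "1 35.2 13 0 0 0 -36" --pt "1 38.8 14.3 0 0 0 -36" --pt "1 42.4 15.6 0 0 0 -36" --pt "1 46 17 0 0 0 -36" --pt "1 48.8 18 0 0 0 -36" --pt "1 51.3 18.9 2 0 0 -36" --pt "1 51.3 18.9 5 0 0 -36" --pt "1 51.3 18.9 8 0 0 -36" --pt "1 51.3 18.9 9 0 0 -36" --pt "1 51.3 18.9 9 0 0 -36" --newtons 50

```text
time: 1.73
tcp_pos: [0.6429, 0.1918, 0.1285]
ee_rot: [[0.977, 0.212, -0.007], [0.212, -0.977, -0.004], [-0.008, 0.002, -1.0]]
wrist_force: [0.6, -0.9, -0.5]
width: 1.004
grip_force: 0.0
```

```bash
python3 - <<'E'
from h import *
s=manip.get_state();print({k:np.round(v,3).tolist() for k,v in s.items() if k!='effort'})
d=viewer.get_image("side");im=d["image"]
c=cv2.resize(im[150:330,120:320],None,fx=3.2,fy=3.2,interpolation=cv2.INTER_CUBIC);cv2.imwrite("pics/c2.png",c[:,:,::-1])
E
```

```text
{'time': 1.733, 'joint_positions': [0.53, 0.537, 0.013, -0.001, -1.055, 1.255], 'qvel': [0.012, -0.048, 0.074, 0.032, -0.027, 0.001], 'tcp_pos': [0.643, 0.192, 0.129], 'ee_rot': [[0.977, 0.212, -0.007], [0.212, -0.977, -0.004], [-0.008, 0.002, -1.0]], 'wrist_force': [0.575, -0.86, -0.489], 'torque': [-0.027, -0.018, 0.005], 'grip_force': 0.0, 'width': 1.004}
```

View pics/c2.png

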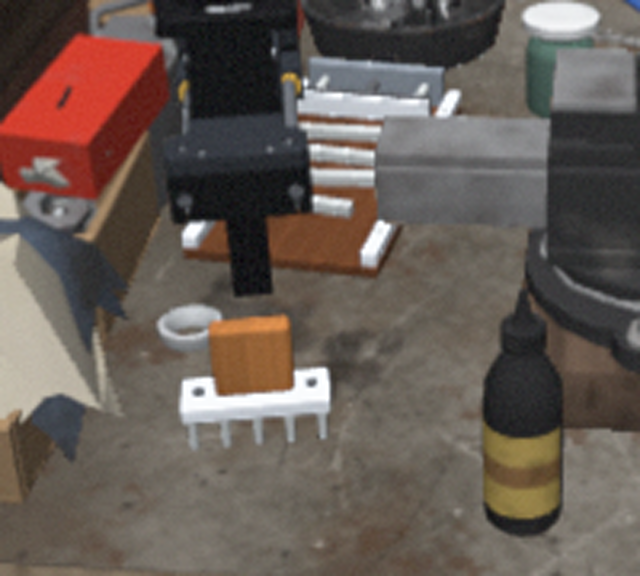

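The finger is lined up over the grip in side view (crop columns 250 and 252). I'll descend and grip.

Emit:
carry_out --pt "1 0.1 0 2.5 0 0 0" --pt "1 0.1 0 5 0 0 0" --pt "1 0.1 0 7.5 0 0 0" --pt "1 0.1 0 8.8 0 0 0" --pt "1 0.1 0 8.8 0 0 0" --pt "1 0.1 0 8.8 0 0 0" --pt "0.15 0.1 0 8.8 0 0 0" --pt "0.1 0.1 0 8.8 0 0 0" --pt "0.05 0.1 0 8.8 0 0 0" --pt "0.05 0.1 0 8.8 0 0 0" --pt "0.05 0.1 0 8.8 0 0 0" --pt "0.05 0.1 0 8.8 0 0 0" --pt "0.05 0.1 0 8.8 0 0 0" --pt "0.05 0.1 0 8.8 0 0 0" --pt "0.05 0.1 0 8.8 0 0 0" --pt "0.05 0.1 0 8.8 0 0 0" --newtons 55

```text
time: 3.12
tcp_pos: [0.646, 0.1931, 0.0445]
ee_rot: [[0.977, 0.213, -0.0], [0.213, -0.977, -0.0], [-0.0, 0.0, -1.0]]
wrist_force: [-0.2, 0.1, -0.4]
width: 0.319
grip_force: 0.0
```

Emit:
carry_out --pt "0.05 0 0 0.4 0 0 0" --pt "0.05 0 0 0.4 0 0 0" --pt "0.05 0 0 0.4 0 0 0" --pt "0.05 0 0 0.4 0 0 0" --pt "0.05 0 0 0.4 0 0 0" --pt "0.05 0 0 0.4 0 0 0" --pt "0.05 0 0 0.4 0 0 0" --pt "0.05 0 0 0.4 0 0 0" --pt "0.05 0 0 0.4 0 0 0" --pt "0.05 0 0 0.4 0 0 0"

```text
time: 3.95
tcp_pos: [0.6459, 0.1931, 0.0406]
ee_rot: [[0.977, 0.213, -0.0], [0.213, -0.977, -0.0], [-0.0, 0.0, -1.0]]
wrist_force: [0.6, -0.8, -1.1]
width: 0.174
grip_force: 55.0
```

Emit:
carry_out --pt "0.05 0 0 -2 0 0 0" --pt "0.05 0 0 -5 0 0 0" --pt "0.05 0 0 -8 0 0 0" --pt "0.05 0 0 -10 0 0 0" --pt "0.05 0 0 -10 0 0 0" --pt "0.05 -0.3 2 -10 0 0 2" --pt "0.05 -0.6 5 -10 0 0 5" --pt "0.05 -1 8 -10 0 0 8" --pt "0.05 -1.3 11 -10 0 0 11" --pt "0.05 -1.6 14 -10 0 0 14" --pt "0.05 -2 17 -10 0 0 17" --pt "0.05 -2.4 20 -10 0 0 19.6" --pt "0.05 -2.6 22 -9 0 0 19.6" --pt "0.05 -2.6 22.9 -7 0 0 19.6" --pt "0.05 -2.6 22.9 -5 0 0 19.6" --pt "0.05 -2.6 22.9 -4 0 0 19.6" --pt "0.05 -2.6 22.9 -4 0 0 19.6" --pt "0.05 -2.6 22.9 -4 0 0 19.6"

```text
time: 5.45
tcp_pos: [0.669, -0.0359, 0.0798]
ee_rot: [[0.992, -0.126, -0.002], [-0.126, -0.992, -0.001], [-0.002, 0.001, -1.0]]
wrist_force: [0.4, 0.1, -1.1]
width: 0.18
grip_force: 55.0
```

```bash
python3 - <<'E'
from h import *
d=viewer.get_image("top");im=d["image"]
c=cv2.resize(im[100:210,230:410],None,fx=4.2,fy=4.2,interpolation=cv2.INTER_CUBIC)
e=viewer.get_image("side")["image"]
f=cv2.resize(e[150:250,150:300],None,fx=2,fy=2,interpolation=cv2.INTER_CUBIC)
o=np.zeros((462+0,756,3),np.uint8);o[:462,:756]=c;cv2.imwrite("pics/c3.png",o[:,:,::-1])
E
```

```text
(no output)
```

View pics/c3.png

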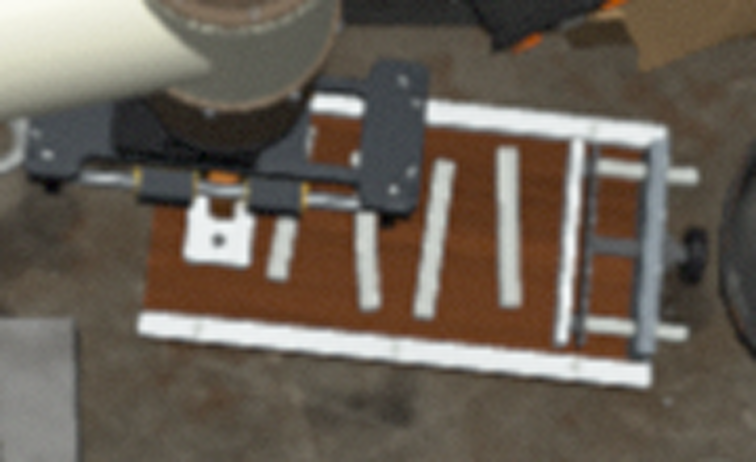

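The rake hangs parallel behind bar1 (crop around 218,240), and the pad face is at crop column 568 or so. That puts it at tray x ≈ 86 mm, so contact should come after about 13.5 cm of push. I'll lower and start combing.

Emit:
carry_out --pt "0.05 0 0 1.2 0 0 0" --pt "0.05 0 0 2.2 0 0 0" --pt "0.05 0 0 2.7 0 0 0" --pt "0.05 0 0 2.7 0 0 0" --pt "0.05 0 0 2.7 0 0 0" --pt "0.05 0 0.3 2.7 0 0 0" --pt "0.05 0 0.7 2.7 0 0 0" --pt "0.05 0 1.1 2.7 0 0 0" --pt "0.05 0 1.5 2.7 0 0 0" --pt "0.05 0 1.9 2.7 0 0 0" --pt "0.05 0 2.3 2.7 0 0 0" --pt "0.05 0 2.7 2.7 0 0 0" --pt "0.05 0 3.1 2.7 0 0 0" --pt "0.05 0 3.5 2.7 0 0 0" --pt "0.05 0 3.9 2.7 0 0 0" --pt "0.05 0 4.3 2.7 0 0 0" --pt "0.05 0 4.7 2.7 0 0 0" --pt "0.05 0 5 2.7 0 0 0" --pt "0.05 0 5 2.7 0 0 0"

```text
time: 7.13
tcp_pos: [0.6628, -0.0865, 0.0535]
ee_rot: [[0.992, -0.128, -0.0], [-0.128, -0.992, -0.0], [-0.0, 0.0, -1.0]]
wrist_force: [0.1, -0.1, -1.7]
width: 0.186
grip_force: 55.0
```

Emit:
carry_out --pt "0.05 0 0.3 0.1 0 0 0" --pt "0.05 0 0.7 0.1 0 0 0" --pt "0.05 0 1.1 0.1 0 0 0" --pt "0.05 0 1.5 0.1 0 0 0" --pt "0.05 0 1.9 0.1 0 0 0" --pt "0.05 0 2.3 0.1 0 0 0" --pt "0.05 0 2.7 0.1 0 0 0" --pt "0.05 0 3.1 0.1 0 0 0" --pt "0.05 0 3.5 0.1 0 0 0" --pt "0.05 0 3.9 0.1 0 0 0" --pt "0.05 0 4.3 0.1 0 0 0" --pt "0.05 0 4.7 0.1 0 0 0" --pt "0.05 0 5 0.1 0 0 0" --pt "0.05 0 5 0.1 0 0 0"

```text
time: 8.3
tcp_pos: [0.6563, -0.1363, 0.0525]
ee_rot: [[0.992, -0.128, -0.0], [-0.128, -0.992, -0.0], [-0.0, 0.001, -1.0]]
wrist_force: [0.4, -0.0, -1.1]
width: 0.181
grip_force: 55.0
```

```bash
python3 - <<'E'
from h import *
s=manip.get_state();print(s["wrist_force"],s["torque"],s["joint_positions"])
im=viewer.get_image("top")["image"];e=viewer.get_image("side")["image"]
c=cv2.resize(im[110:200,250:400],None,fx=2.6,fy=2.6,interpolation=cv2.INTER_CUBIC)
f=cv2.resize(e[160:240,170:270],None,fx=4,fy=4,interpolation=cv2.INTER_CUBIC)
o=np.zeros((320,800,3),np.uint8);o[:234,:390]=c;o[:,400:]=f;cv2.imwrite("pics/c4.png",o[:,:,::-1])
E
```

```text
[ 0.40248622 -0.02771387 -1.11708244] [-0.02612835  0.00604987  0.01041402] [ 3.62168792e-02  6.08746669e-01 -7.10828604e-02  5.56994675e-04
 -8.91461155e-01  1.40609241e+00]
```

View pics/c4.png

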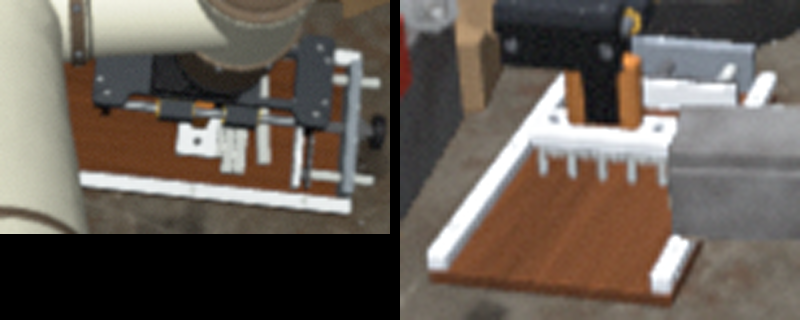

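Three bars are gathered in front of the rake and bar4 is still ahead, with the rake low and upright. I'll continue more slowly.

Emit:
carry_out --pt "0.05 0 0.2 0 0 0 0" --pt "0.05 0 0.4 0 0 0 0" --pt "0.05 0 0.6 0 0 0 0" --pt "0.05 0 0.8 0 0 0 0" --pt "0.05 0 1.0 0 0 0 0" --pt "0.05 0 1.2 0 0 0 0" --pt "0.05 0 1.4 0 0 0 0" --pt "0.05 0 1.6 0 0 0 0" --pt "0.05 0 1.8 0 0 0 0" --pt "0.05 0 2.0 0 0 0 0" --pt "0.05 0 2.2 0 0 0 0" --pt "0.05 0 2.4 0 0 0 0" --pt "0.05 0 2.4 0 0 0 0" --pt "0.05 0 2.4 0 0 0 0"

```text
time: 9.57
tcp_pos: [0.6534, -0.1597, 0.0526]
ee_rot: [[0.992, -0.127, -0.0], [-0.127, -0.992, -0.001], [-0.0, 0.001, -1.0]]
wrist_force: [0.2, 0.0, -2.3]
width: 0.182
grip_force: 55.0
```

```bash
python3 - <<'E'
from h import *
s=manip.get_state();print(s["wrist_force"],s["torque"])
d=viewer.get_image("top");im=d["image"];e=viewer.get_image("side")["image"]
print(cast(d,[[365,160]],.034))
c=cv2.resize(im[110:200,300:400],None,fx=4,fy=4,interpolation=cv2.INTER_CUBIC)
f=cv2.resize(e[160:240,180:270],None,fx=4,fy=4,interpolation=cv2.INTER_CUBIC)
o=np.zeros((360,800,3),np.uint8);o[:360,:400]=c;o[:320,420:780]=f;cv2.imwrite("pics/c5.png",o[:,:,::-1])
E
```

```text
[ 0.18334957  0.043319   -2.26026708] [ 0.1547799  -0.03810297 -0.01041965]
[[ 0.6338586  -0.22837087  0.034     ]]
```

View pics/c5.png

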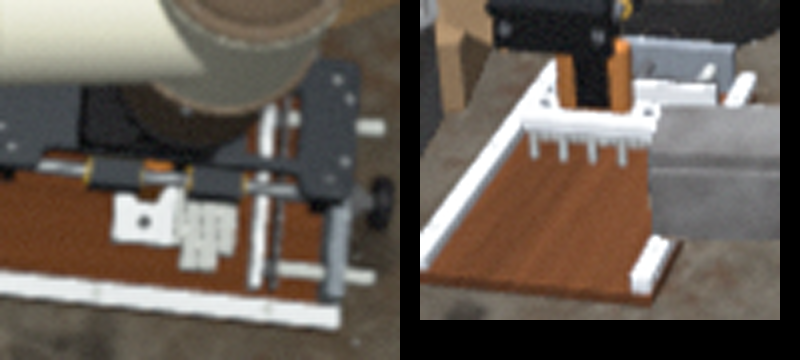

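All four bars are gathered, and the gap to the pad is about 5–8 mm (crop 238 to 252). Now I'll feel forward.

Emit:
carry_out --pt "0.05 0 0.05 0 0 0 0" --pt "0.05 0 0.1 0 0 0 0" --pt "0.05 0 0.15 0 0 0 0" --pt "0.05 0 0.2 0 0 0 0" --pt "0.05 0 0.25 0 0 0 0" --pt "0.05 0 0.3 0 0 0 0" --pt "0.05 0 0.35 0 0 0 0" --pt "0.05 0 0.4 0 0 0 0" --pt "0.05 0 0.4 0 0 0 0"

```text
time: 10.42
tcp_pos: [0.653, -0.1632, 0.0525]
ee_rot: [[0.992, -0.127, 0.0], [-0.127, -0.992, -0.0], [0.0, 0.0, -1.0]]
wrist_force: [-0.9, 2.5, -1.9]
width: 0.178
grip_force: 55.0
```

Emit:
carry_out --pt "0.05 0 0.05 0 0 0 0" --pt "0.05 0 0.1 0 0 0 0" --pt "0.05 0 0.15 0 0 0 0" --pt "0.05 0 0.2 0 0 0 0" --pt "0.05 0 0.2 0 0 0 0"

```text
time: 10.83
tcp_pos: [0.6528, -0.1652, 0.0525]
ee_rot: [[0.992, -0.127, 0.0], [-0.127, -0.992, -0.0], [0.0, 0.0, -1.0]]
wrist_force: [0.9, 1.9, -1.9]
width: 0.18
grip_force: 55.0
```

Emit:
carry_out --pt "0.05 0 0.05 0 0 0 0" --pt "0.05 0 0.1 0 0 0 0" --pt "0.05 0 0.15 0 0 0 0" --pt "0.05 0 0.2 0 0 0 0" --pt "0.05 0 0.2 0 0 0 0"

```text
time: 11.25
tcp_pos: [0.6525, -0.1672, 0.0525]
ee_rot: [[0.992, -0.127, -0.0], [-0.127, -0.992, -0.0], [-0.0, 0.0, -1.0]]
wrist_force: [0.6, 3.1, -1.8]
width: 0.179
grip_force: 55.0
```

Emit:
carry_out --pt "0.05 0 0.05 0 0 0 0" --pt "0.05 0 0.1 0 0 0 0" --pt "0.05 0 0.15 0 0 0 0" --pt "0.05 0 0.2 0 0 0 0" --pt "0.05 0 0.2 0 0 0 0"

```text
time: 11.67
tcp_pos: [0.6522, -0.1692, 0.0526]
ee_rot: [[0.992, -0.127, -0.0], [-0.127, -0.992, -0.0], [-0.0, 0.0, -1.0]]
wrist_force: [-0.0, 2.9, -2.3]
width: 0.182
grip_force: 55.0
```

Emit:
carry_out --pt "0.05 0 0.05 0 0 0 0" --pt "0.05 0 0.1 0 0 0 0" --pt "0.05 0 0.15 0 0 0 0" --pt "0.05 0 0.2 0 0 0 0" --pt "0.05 0 0.2 0 0 0 0"

```text
time: 12.08
tcp_pos: [0.6521, -0.1706, 0.0526]
ee_rot: [[0.992, -0.127, 0.0], [-0.127, -0.992, 0.001], [0.0, -0.001, -1.0]]
wrist_force: [0.6, 6.0, -1.2]
width: 0.184
grip_force: 55.0
```

Emit:
carry_out --pt "0.05 0 0.05 0 0 0 0" --pt "0.05 0 0.1 0 0 0 0" --pt "0.05 0 0.1 0 0 0 0"

```text
time: 12.33
tcp_pos: [0.6521, -0.1711, 0.0526]
ee_rot: [[0.992, -0.127, 0.001], [-0.127, -0.992, 0.001], [0.0, -0.001, -1.0]]
wrist_force: [0.7, 6.1, -1.3]
width: 0.18
grip_force: 55.0
```

Emit:
carry_out --pt "0.05 0 0.05 0 0 0 0" --pt "0.05 0 0.1 0 0 0 0" --pt "0.05 0 0.15 0 0 0 0" --pt "0.05 0 0.15 0 0 0 0"

```text
time: 12.67
tcp_pos: [0.652, -0.1717, 0.0526]
ee_rot: [[0.992, -0.127, 0.001], [-0.127, -0.992, 0.002], [0.0, -0.002, -1.0]]
wrist_force: [1.0, 9.2, -0.4]
width: 0.181
grip_force: 55.0
```

Emit:
carry_out --pt "0.05 0 0.05 0 0 0 0" --pt "0.05 0 0.1 0 0 0 0" --pt "0.05 0 0.13 0 0 0 0" --pt "0.05 0 0.13 0 0 0 0" --pt "0.05 0 0.13 0 0 0 0" --pt "0.05 0 0.13 0 0 0 0" --pt "0.05 0 0.13 0 0 0 0" --pt "0.05 0 0.13 0 0 0 0" --pt "0.05 0 0.13 0 0 0 0" --pt "0.05 0 0.13 0 0 0 0"

```text
time: 13.5
tcp_pos: [0.652, -0.1722, 0.0526]
ee_rot: [[0.992, -0.127, 0.001], [-0.127, -0.992, 0.003], [0.001, -0.003, -1.0]]
wrist_force: [-0.7, 11.5, 0.7]
width: 0.183
grip_force: 55.0
```

```bash
python3 - <<'E'
from h import *
s=manip.get_state();print(s["wrist_force"],s["torque"])
d=viewer.get_image("top");im=d["image"];e=viewer.get_image("side")["image"]
c=cv2.resize(im[130:200,310:390],None,fx=5,fy=5,interpolation=cv2.INTER_CUBIC)
f=cv2.resize(e[160:230,180:270],None,fx=4.3,fy=4.3,interpolation=cv2.INTER_CUBIC)
o=np.zeros((360,800,3),np.uint8);o[:350,:400]=c;o[:301,410:797]=f;cv2.imwrite("pics/c6.png",o[:,:,::-1])
E
```

```text
[-0.70423528 11.47991209  0.71665381] [ 3.73996661 -0.08425649 -0.07208152]
```

View pics/c6.png

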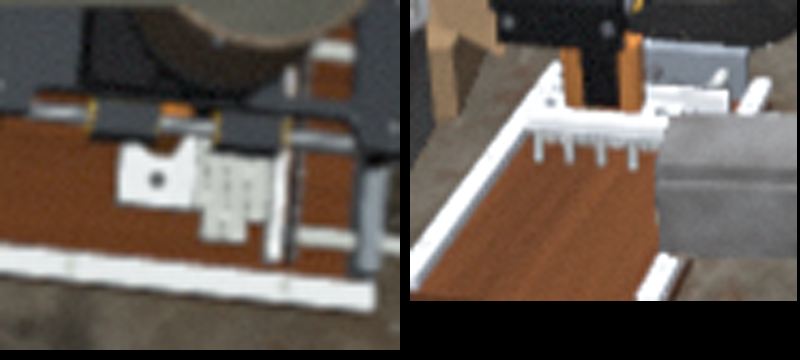

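The four bars are packed tight against the pad (crop columns 197–285) with 11.5 N of push. I'll press slightly more and hold, then release slowly.

Emit:
carry_out --pt "0.05 0 0.05 0 0 0 0" --pt "0.05 0 0.08 0 0 0 0" --pt "0.05 0 0.08 0 0 0 0" --pt "0.05 0 0.08 0 0 0 0" --pt "0.05 0 0.08 0 0 0 0" --pt "0.05 0 0.08 0 0 0 0" --pt "0.05 0 0.08 0 0 0 0" --pt "0.05 0 0.08 0 0 0 0" --pt "0.05 0 0.08 0 0 0 0"

```text
time: 14.35
tcp_pos: [0.6519, -0.1726, 0.0527]
ee_rot: [[0.992, -0.127, 0.001], [-0.127, -0.992, 0.003], [0.001, -0.004, -1.0]]
wrist_force: [1.0, 12.6, 1.1]
width: 0.179
grip_force: 55.0
```

Emit:
carry_out --pt "0.05 0 -0.05 0 0 0 0" --pt "0.05 0 -0.1 0 0 0 0" --pt "0.05 0 -0.15 0 0 0 0" --pt "0.05 0 -0.2 0 0 0 0" --pt "0.05 0 -0.25 0 0 0 0" --pt "0.05 0 -0.3 0 0 0 0" --pt "0.05 0 -0.35 0 0 0 0" --pt "0.05 0 -0.4 0 0 0 0" --pt "0.05 0 -0.45 0 0 0 0" --pt "0.05 0 -0.5 0 0 0 0" --pt "0.05 0 -0.6 0 0 0 0" --pt "0.05 0 -0.7 0 0 0 0" --pt "0.05 0 -0.8 0 0 0 0" --pt "0.05 0 -1.2 0 0 0 0" --pt "0.05 0 -1.8 0 0 0 0" --pt "0.05 0 -2.5 0 0 0 0" --pt "0.05 0 -3 0 0 0 0" --pt "0.05 0 -3 0 0 0 0"

```text
time: 15.85
tcp_pos: [0.6555, -0.1444, 0.0526]
ee_rot: [[0.992, -0.126, 0.0], [-0.126, -0.992, 0.0], [0.0, -0.0, -1.0]]
wrist_force: [-0.0, 0.1, -1.0]
width: 0.178
grip_force: 55.0
```

Emit:
carry_out --pt "0.05 0 0 -2.5 0 0 0" --pt "0.05 0 0 -5.5 0 0 0" --pt "0.05 0 0 -8 0 0 0" --pt "0.05 -0.3 -2 -9 0 0 0" --pt "0.05 -0.8 -5 -9 0 0 0" --pt "0.05 -1.3 -8.5 -9 0 0 0" --pt "0.05 -1.9 -12 -9 0 0 0" --pt "0.05 -2.4 -15.5 -9 0 0 0" --pt "0.05 -3 -19 -9 0 0 0" --pt "0.05 -3.5 -22.5 -9 0 0 0" --pt "0.05 -4 -26 -9 0 0 0" --pt "0.05 -4.6 -29.5 -9 0 0 0" --pt "0.05 -5 -32 -9 0 0 0" --pt "0.05 -5.2 -33.4 -9 0 0 0" --pt "0.05 -5.2 -33.4 -9 0 0 0" --pt "0.05 -5.2 -33.4 -9 0 0 0" --pt "0.05 -5.2 -33.4 -9 0 0 0"

```text
time: 17.27
tcp_pos: [0.646, 0.191, 0.1424]
ee_rot: [[0.992, -0.128, -0.001], [-0.128, -0.992, -0.001], [-0.001, 0.001, -1.0]]
wrist_force: [-0.2, -1.0, -1.4]
width: 0.179
grip_force: 55.0
```

```bash
python3 - <<'E'
from h import *
d=viewer.get_image("top");im=d["image"];e=viewer.get_image("side")["image"]
c=cv2.resize(im[115:195,330:395],None,fx=6,fy=6,interpolation=cv2.INTER_CUBIC)
f=cv2.resize(e[190:320,140:240],None,fx=3.7,fy=3.7,interpolation=cv2.INTER_CUBIC)
o=np.zeros((490,800,3),np.uint8);o[:480,:390]=c;o[:481,410:780]=f;cv2.imwrite("pics/c7.png",o[:,:,::-1])
E
```

```text
(no output)
```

View pics/c7.png

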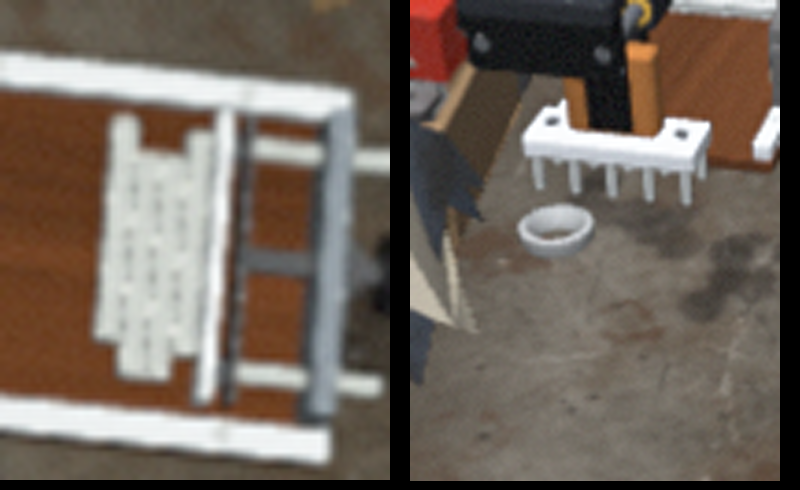

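The rows are tight at the pad and the rake is still upright in the gripper. I'll set it down.

Emit:
carry_out --pt "0.05 0 0 2.5 0 0 0" --pt "0.05 0 0 5 0 0 0" --pt "0.05 0 0 7 0 0 0" --pt "0.05 0 0 8.5 0 0 0" --pt "0.05 0 0 9.4 0 0 0" --pt "0.05 0 0 9.8 0 0 0" --pt "0.05 0 0 10 0 0 0" --pt "0.05 0 0 10.1 0 0 0" --pt "0.05 0 0 10.1 0 0 0" --pt "0.05 0 0 10.1 0 0 0"

```text
time: 18.2
tcp_pos: [0.6468, 0.1923, 0.0427]
ee_rot: [[0.992, -0.127, 0.002], [-0.127, -0.992, 0.001], [0.002, -0.001, -1.0]]
wrist_force: [-0.1, -0.4, -1.0]
width: 0.184
grip_force: 55.0
```

Emit:
carry_out --pt "0.05 0 0 0.1 0 0 0" --pt "0.05 0 0 0.2 0 0 0" --pt "0.05 0 0 0.2 0 0 0" --pt "0.05 0 0 0.2 0 0 0"

```text
time: 18.53
tcp_pos: [0.6461, 0.1921, 0.0397]
ee_rot: [[0.992, -0.127, 0.0], [-0.127, -0.992, 0.0], [0.0, -0.0, -1.0]]
wrist_force: [0.5, 0.3, -1.4]
width: 0.181
grip_force: 55.0
```

Emit:
carry_out --pt "0.05 0 0 0.05 0 0 0" --pt "0.05 0 0 0.1 0 0 0" --pt "0.05 0 0 0.1 0 0 0" --pt "0.05 0 0 0.1 0 0 0"

```text
time: 18.87
tcp_pos: [0.6462, 0.1922, 0.0397]
ee_rot: [[0.992, -0.127, 0.0], [-0.127, -0.992, 0.0], [0.0, -0.0, -1.0]]
wrist_force: [-3.6, 0.0, 5.7]
width: 0.178
grip_force: 55.0
```

Contact with the bench. I'll open and retreat.

Emit:
carry_out --pt "0.25 0 0 -0.05 0 0 0" --pt "0.4 0 0 -0.05 0 0 0" --pt "0.6 0 0 -0.05 0 0 0" --pt "0.8 0 0 -0.05 0 0 0" --pt "0.8 0 0 -0.05 0 0 0" --pt "0.8 0 0 -0.05 0 0 0" --pt "0.8 0 0 -0.05 0 0 0" --pt "0.8 0 0 -0.05 0 0 0" --pt "0.8 0 0 -2 0 0 0" --pt "0.8 0 0 -5 0 0 0" --pt "0.8 0 0 -8 0 0 0" --pt "0.8 0 0 -11 0 0 0" --pt "0.8 0 0 -14 0 0 0" --pt "0.8 0 0 -14 0 0 0" --pt "0.8 0 0 -14 0 0 0"

```text
time: 20.12
tcp_pos: [0.6472, 0.1926, 0.1814]
ee_rot: [[0.992, -0.127, 0.005], [-0.127, -0.992, 0.003], [0.005, -0.003, -1.0]]
wrist_force: [-1.3, 0.4, -0.9]
width: 0.796
grip_force: 0.0
```

```bash
python3 - <<'E'
from h import *
im=viewer.get_image("top")["image"];e=viewer.get_image("side")["image"]
c=cv2.resize(im[110:200,160:400],None,fx=3.3,fy=3.3)
f=cv2.resize(e[150:320,120:330],None,fx=1.5,fy=1.5)
o=np.zeros((555,800,3),np.uint8);o[:297,:792]=c;o[300:555,:315]=f;cv2.imwrite("pics/c8.png",o[:,:,::-1])
E
```

```text
(no output)
```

View pics/c8.png

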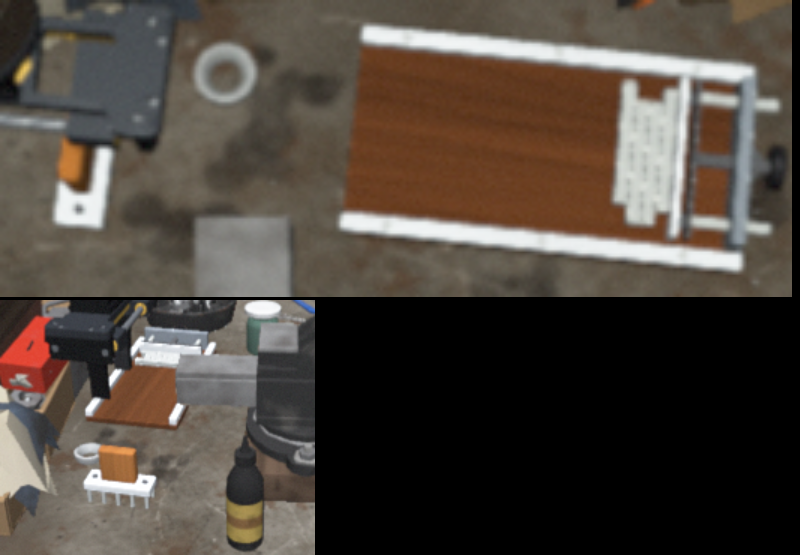

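The rake stands upright and released, the rows are tight at the pad, and the bystanders haven't moved. I'll hand it in.

```bash
python3 -c "
from cell import workorder
print(workorder.close_job())"
```

```text
the job is handed in; nothing more can be done
None
```

I handed the job in at about 20 s: the four bars lie in tight, parallel rows against the pad after a squeeze that read about 11–13 N at the wrist, the rake stands released on its tines on the bench, and no verdict was returned.

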